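# Serve one brown sugar lump with the sprung tongs

## Robot

A 6-joint arm with a two-finger parallel gripper is mounted at the origin on a cart in front of the work surface, level with it; the furniture and walls round the work are solid. World frame = base frame: x ahead of the robot, y to its left, z up, the work surface at z = 0. Lengths are in m, angles in rad, forces in N, time in s.
With the tool pointing down it reaches from about 0.35 to 0.975 m from the base axis. Payload 4.9 kg.
Tool frame: the origin (TCP) lies midway between the tips of the shut fingers; the grasp point (between the pads) lies 19 mm behind it; z points along the fingers, y is the line along which they close (so a half turn about z gives the same grasp; the last joint's range is limited). The gripper opens to 85 mm and grips with 20 to 120 N. Pads are 22 mm wide; open, the fingers measure 114 mm over their backs; the gripper's body (76 mm by 85 mm) begins 54 mm behind the grasp point. The pads swing forward as they close: fully open they stand 13 mm farther back than shut.
Start: joints at [-1.467, 0.053, 1.613, -0, 1.476, -0.119], TCP at [0.138, -0.61, 0.231] pointing down, gripper open.
Joint ranges: [-3.01, 3.01], [-1.01, 2.22], [0.06, 2.58], [-1.02, 4.17], [0.09, 2.62], [-3.14, 3.14]. Speed limits (rad/s): [2.57, 2.57, 3.14, 3.14, 3.14, 3.14].

## Interface

Orientations are given as a unit quaternion [w, x, y, z].
In Python, from plant import manip gives the robot as it stands.
- The arm moves only by the tool move_arm, never from a script. Its argument "increments" is one flat list of numbers, 5 for each row, row after row: the shift along the tool's x, y, z in mm, then the turn about the tool's z in rad, then the opening, from 0 (shut) to 1 (fully open). In form: [tx, ty, tz, spin, jaw, tx, ty, tz, spin, jaw, ...]. A call has 1 to 8 rows; each row shifts and turns the commanded pose from where the row before left it, along the tool's axes as they then stand; what a row does not reach is not made up. A row lasts 1/12 s, in which the tool goes at most 41.7 mm and 7.16 degrees, less where a joint would pass 70% of its speed; a pose out of reach is approached as far as the arm can. A call with a gripper value outside its range is refused whole. The fingers move at their own pace and stop on an object; the grip force is fixed at half the most. Time passes only in rows, so rows that do not move let the fingers close. It gives the time, the measured TCP pose, the force, the opening and the grip force at its end, in the units of the state.
- manip.state(): the state, without advancing time (a new reading comes with each control period).
- manip.grab_frame(name): name is "scene" or "top" or "wrist"; returns a dict with "image" (480x640x3 uint8, blue, green, red), "fov_y" (degrees; the focal length in pixels is half the picture's height over the tangent of half this angle, whatever the lens; pixels are square), "cx", "cy" (the principal point, pixels), "eye" and "rotation" of the camera in the world; the wrist camera has in their place "T_tool_cam" (4x4, takes a point from camera to tool coordinates, whose origin is the TCP and whose axes are the flange's). Camera axes: x right, y down, z forward; pixel columns grow to the right and rows downward; lengths in m; the calibration is good to about 2 mm. A picture is of the moment at which its call begins: read the wrist's pose just before it. There is no depth.
- manip.job_done(): hands the job in; it is judged then, once.
The state is a dict: "time": time; "joint_pos": joint angles; "joint_vel": joint speeds; "joint_efforts": joint torques, N m; "tool_pos": TCP position; "tool_rot": TCP orientation; "contact_force": force on the tool from outside, world axes, zero at the start; "ft_torque": the same for the moment, N m; "gripper_width": opening from 0.0 (shut) to 1.0 (fully open); "grasp_force": force on a finger pad.
Only numpy, scipy, OpenCV 4.12 (cv2) and the standard library are available. Lean on these libraries where they do the work, as an engineer would, in place of code of your own. Each camera call takes 0.05 s, during which the arm holds its last target. There are 200 camera calls.

## Task

Swing the lid of the wooden sugar box up and over until it stays open by itself. Take the sprung tongs from their stand, squeeze them on the brown sugar lump, lift it out and set it down in the middle of the blue saucer without dropping it or touching it with the gripper; leave the white lump and the beaker alone. Then put the tongs back upright in their stand, and leave the box open.

Things in the scene. Friction and masses are not known exactly. Their poses are not given: they have to be found in the camera images.
- sugar_box: Fixed light-wood box 92 (x) x 172 (y) x 40 high, walls and bottom 6 mm, on a 102 x 182 x 4 foot plate. Origin: centre of its underside. z up, -x is its front (to the robot), the lid's hinge runs along its back (+x) top edge. A 6 mm full-height divider at y = 0 makes two wells 80 (x) x 77 (y) x 34 deep, centred at y = -41 and +41; one lump in each, which in which varies.
- lid (a joint): Lid angle (rad): 0 closed, grows as the front edge rises, stops at 1.95, leaning back past upright. 140 g, nearly free hinge, no spring: let go below about 1.5 it falls shut; beyond about 1.65 it falls open onto its stop and stays. The lid is a brown wooden plate, 96 (from the hinge line forward) x 176 x 7 thick, with a brass tab at the front.
- lid_hinge (a point): Middle of the lid's hinge line: 46 mm behind the box's centre, 41 mm above the counter. The hinge line runs along the box's y. Axes turn with the lid; lid closed they are those of the box.
- lid_tab (a point): Where to pinch the lid's tab, a brass tongue in the plane of the lid, 16 wide (y) x 7 thick, standing out 32 mm from the middle of its front edge: this point is 116 mm from the hinge line (along the lid's -x), 20 mm out from the edge, 12 mm short of the tab's end. Pinched along y from above, the tab turns between the fingertips as the lid swings. Moves and turns with the lid.
- tongs: Steel sprung tongs with black grips, standing tips down, 90 g. Two parallel flat arms 112 tall, 18 wide (x), face each other along y, open 40 mm apart inside, 48 outside. Sprung crossbars join them 74 and 98 above the tips. Origin: level with the tips, midway between the open arms; z up. The frame rides on the -y arm: squeezed, the true middle is at y = minus half of joint tongs_jaw.
- tongs_grip (a point): Where to take the tongs: on their z axis, 88 above the tips, midway between the open grips, which are 54 mm apart outside (along y), 24 wide (x) and run from 64 to 114 above the tips. Rides with body tongs, same axes.
- tongs_jaw (a joint): How far the arms have come together (m): 0 open (54 mm over the grips), at most 0.030; a spring opens them: 5 N at 0, 12 N at 0.020. Over the grips they measure 54 mm less this value; a lump is held at about 0.018.
- tongs_stand: Fixed white ceramic stand: an open-topped pocket, outside 40 (x) x 70 (y) x 44 high, walls 5 mm, so 30 x 60 inside, its floor 6 mm above the counter, on a foot plate 66 x 96 x 6. Origin: centre of its underside. The tongs stand in it with their y along its y.
- brown_lump: Brown sugar lump 22 x 22 x 20 high, rounded edges, about 14 g, lying in one well of the box (its underside 6 mm above the counter). Origin: centre of its underside; sides along its x and y.
- white_lump: White sugar lump of the same size, in the other well. Must stay there.
- saucer: Loose slate-blue saucer, a flat disc 73 across and 6 thick, 90 g. Origin: centre of its underside; its top is at z = 6 mm.
- beaker: Loose white beaker, 62 across, 62 high, near the saucer; leave it. Origin: centre of its underside.
Not all that is in view belongs to the job. Of the things that look like the tongs, the larger one is meant.

How it is judged:
On the way, in this order (a step that is already met when the one before it is completed fails the run):
1. the lid stands open past its balance point (beyond 1.65 rad) with the robot off it (value of joint lid above 1.65 rad and contact force between each of the arm, the fingers and sugar_box below 0.1 N), for 0.3 s.
2. the brown lump is held in the squeezed tongs, clear above the box (value of joint tongs_jaw above 0.01 m and contact force between tongs and brown_lump above 0.5 N and z of brown_lump in the frame of sugar_box above 0.05 m), for 0.2 s.
3. the brown lump lies on the saucer, let go by the tongs (horizontal distance between brown_lump and saucer below 0.025 m and z of brown_lump in the frame of saucer between 0.002 and 0.022 m and contact force between tongs and brown_lump below 0.05 N and linear speed of brown_lump below 0.03 m/s), for 0.3 s.
At the end, for the whole second after the job is handed in: The brown lump lies on the saucer, its centre within 25 mm of the saucer's, at rest and free of the tongs; the tongs stand in the pocket of their stand (within 12 mm of its middle, tips on its floor, within 0.3 rad of upright), at rest; the lid stands open beyond 1.65 rad (horizontal distance between brown_lump and saucer below 0.025 m and z of brown_lump in the frame of saucer between 0.002 and 0.022 m and linear speed of each of brown_lump, tongs below 0.02 m/s and contact force between tongs and brown_lump below 0.05 N and value of joint lid above 1.65 rad and x of tongs in the frame of tongs_stand between -0.012 and 0.012 m and y of tongs in the frame of tongs_stand between -0.012 and 0.012 m and z of tongs in the frame of tongs_stand between 0.002 and 0.014 m and angle between tongs's own z axis and vertical below 0.3 rad); the robot touches nothing.
It fails at once if the gripper touches the brown lump (contact force between the fingers and brown_lump above 0.3 N).
It fails at once if the brown lump is dropped or thrown: in free flight faster than 0.6 m/s (a fall of about 18 mm) (contact force between brown_lump and anything else below 0.005 N and linear speed of brown_lump above 0.6 m/s).
It fails at once if the white lump is moved more than 40 mm (distance of white_lump from where it was at the start of the episode above 0.04 m).
It fails at once if the beaker is pushed more than 30 mm or tipped over (distance of beaker from where it was at the start of the episode above 0.03 m or angle between beaker's own z axis and vertical above 0.5 rad).
It also fails if it takes over 64 s, if anything falls off the work surface, if the arm or the gripper's body presses on something with over 40 N, if the wrist force passes 120 N, or if a joint passes its speed limit or range.

## Working session

There is one attempt and no reset: what is moved stays moved. The work goes in short steps, Python scripts to look and compute and a tool call to move; the robot and the scene stay as the last step left them, time stands still between calls to the robot, and variables do not carry over. Pictures are saved under pics/ and viewed, at most 10 in all, crops included, and the job is handed in when it is done.

Besides the shell and the picture viewer there is one more tool, called after "Emit:" as name(argument=value, ...) on one line, values as JSON. move_arm: Moves the arm, as the interface text tells. Its arguments: {"type":"object","properties":{"increments":{"type":"array"}},"required":["increments"]}

```bash
mkdir -p pics; python3 - <<'E'
from plant import manip
import cv2,numpy as np,pickle
d={}
for n in("scene","top","wrist"):
    s=manip.state(); f=manip.grab_frame(n); f['state']=s; d[n]=f
    cv2.imwrite(f"pics/{n}0.png",f["image"])
    print(n,{k:np.round(v,4).tolist() for k,v in f.items() if k not in("image","state")})
pickle.dump(d,open("f0.pkl","wb"))
print(manip.state())
E
```

```text
scene {'fov_y': 51.6504, 'cx': 312.5239, 'cy': 242.4243, 'eye': [0.1809, -0.6219, 0.6851], 'rotation': [-0.4076, 0.8781, -0.2301, 0.0994]}
top {'fov_y': 55.0215, 'cx': 319.6846, 'cy': 234.5378, 'eye': [0.4644, 0.0326, 0.9308], 'rotation': [0.0231, -0.7042, 0.7091, -0.0263]}
wrist {'fov_y': 67.7671, 'cx': 323.2653, 'cy': 238.4372, 'T_tool_cam': [[0.0002, -0.9574, -0.2888, 0.0729], [1.0, 0.0, 0.0008, -0.0004], [-0.0008, -0.2888, 0.9574, -0.1432], [0.0, 0.0, 0.0, 1.0]]}
{'time': 0.15, 'joint_pos': array([-1.46700080e+00,  5.32261203e-02,  1.61395887e+00,  1.65376497e-05,
        1.47598507e+00, -1.19004162e-01]), 'joint_vel': array([ 7.99147280e-05, -1.86943551e-03, -5.31217306e-03,  1.51690145e-03,
        6.82940683e-04, -5.00803452e-05]), 'joint_efforts': array([ 2.03814407e-04, -3.94237518e+01, -3.70721555e+01, -9.43165537e-05,
        4.66522717e-03,  1.33212055e-05]), 'tool_pos': array([ 0.13805363, -0.60907724,  0.23034425]), 'tool_rot': array([-7.88619302e-04,  9.93801230e-01,  1.11168758e-01,  1.42283326e-05]), 'contact_force': array([-1.07471678, -0.73130536, -0.34263189]), 'ft_torque': array([-0.02296748,  0.08335791,  0.01031071]), 'grasp_force': 0.0, 'gripper_width': 0.9987635967670415}
```

View pics/scene0.png

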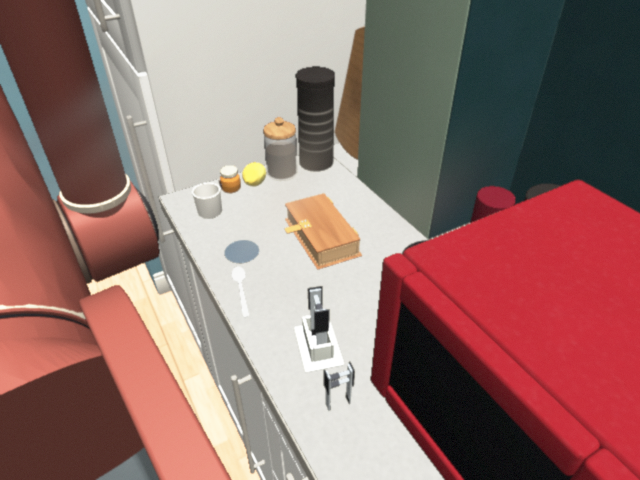

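View pics/top0.png

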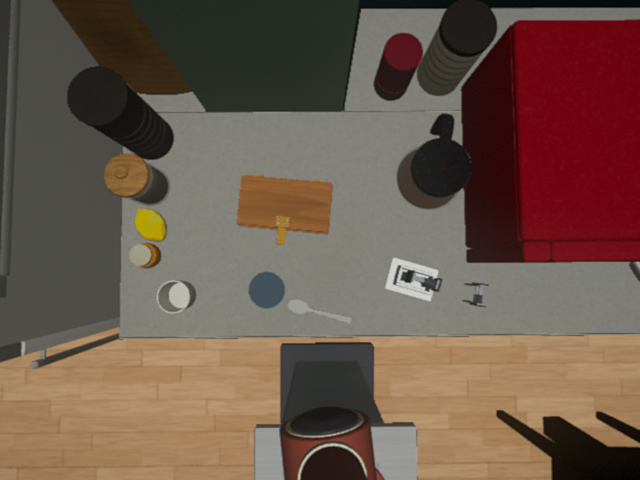

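The scene picture shows the box with its tab at (297,228), the saucer at (241,252), the beaker at (207,200), tongs in a stand at (318,320) and a free-standing tongs-like thing at (338,385). In the top view these are box (285,205), tab (282,230), saucer (267,290), beaker (174,296), stand (413,280) and the second thing (478,293). I'll enlarge to confirm which tongs are meant and to read the pixels.

```bash
python3 - <<'E'
import cv2,numpy as np
t=cv2.imread("pics/top0.png");s=cv2.imread("pics/scene0.png")
def c(im,x,y,w,h,k):return cv2.resize(im[y:y+h,x:x+w],None,fx=k,fy=k,interpolation=cv2.INTER_CUBIC)
a=c(t,225,165,125,150,3.2) # 400x480
a=c(t,225,165,133,100,3);b=c(t,370,245,133,75,3)
e=c(s,220,185,150,100,8/3);g=c(s,280,275,100,150,8/3)
o=np.zeros((600,800,3),np.uint8)
o[:300,:399]=a;o[300:525,:399]=b
o[:266,400:800]=e[:266,:400]
g=c(s,280,280,133,111,3);o[267:600,401:800]=g
cv2.imwrite("pics/crop1.png",o)
E
```

```text
(no output)
```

View pics/crop1.png

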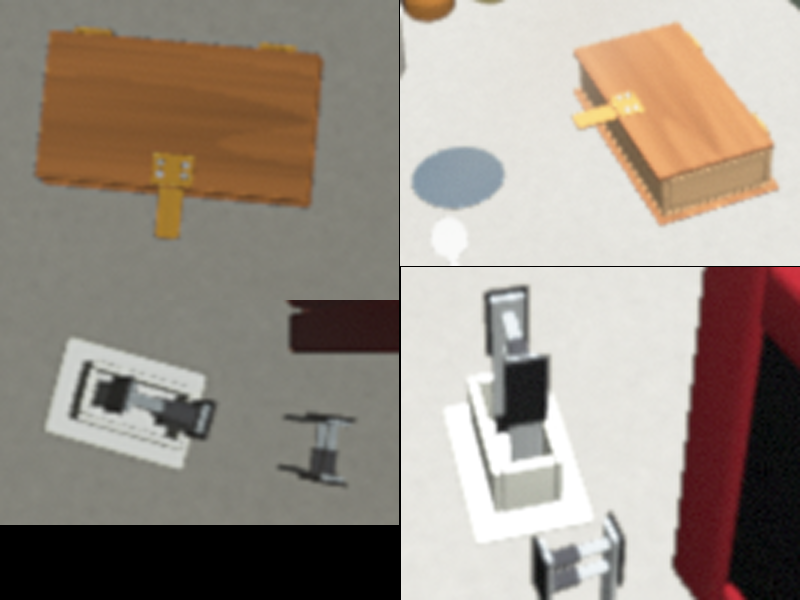

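```bash
cat > h.py <<'E'
import numpy as np,pickle
from scipy.spatial.transform import Rotation as R
def q(v):return R.from_quat(np.roll(np.asarray(v,float),-1))
def cam(f):
    F=240/np.tan(np.radians(f['fov_y']/2))
    if 'eye' in f:
        r=np.asarray(f['rotation']);M=q(r).as_matrix() if r.size==4 else r;e=np.array(f['eye'])
    else:
        s=f['state'];T=np.array(f['T_tool_cam']);Rt=q(s['tool_rot']).as_matrix()
        M=Rt@T[:3,:3];e=np.array(s['tool_pos'])+Rt@T[:3,3]
    return F,M,e
def ray(f,u,v):
    F,M,e=cam(f);d=M@np.array([(u-f['cx'])/F,(v-f['cy'])/F,1]);return e,d/np.linalg.norm(d)
def atz(f,u,v,z):
    e,d=ray(f,u,v);return e+d*(z-e[2])/d[2]
def proj(f,p):
    F,M,e=cam(f);c=M.T@(np.array(p)-e);return f['cx']+F*c[0]/c[2],f['cy']+F*c[1]/c[2]
def tri(*a):
    A=np.zeros((3,3));b=np.zeros(3);L=[ray(f,*p) for f,p in a]
    for e,d in L:
        P=np.eye(3)-np.outer(d,d);A+=P;b+=P@e
    x=np.linalg.solve(A,b);return x,[round(1e3*np.linalg.norm(np.cross(x-e,d)),1) for e,d in L]
E
python3 - <<'E'
from h import *
d=pickle.load(open("f0.pkl","rb"));t,s=d['top'],d['scene']
np.set_printoptions(precision=4,suppress=True)
A=lambda u,v:(225+u/3,165+v/3)
B=lambda u,v:(370+u/3,245+(v-300)/3)
E=lambda u,v:(220+(u-400)*3/8,185+v*3/8)
G=lambda u,v:(280+(u-401)/3,280+(v-267)/3)
for n,a,b in[("lid BL",A(50,32),E(680,25)),("BR",A(322,57),E(770,145)),("FL",A(37,178),E(575,53)),("FR",A(308,203),E(660,175)),("tab end",A(169,238),E(577,121)),("tab plate FL",A(153,186),E(625,113)),("saucer",(267,290),E(458,178)),("stand foot left back",B(70,338),G(445,410)),("tongs top far grip",B(120,393),G(508,290)),("near grip",B(205,418),G(527,358))]:
    print(n,*tri((t,a),(s,b)))
for n,uv in [("foot",(70,338)),("foot",(205,375)),("foot",(183,468)),("foot",(47,430))]:print(n,atz(t,*B(*uv),.006))
for p in [(275,415),(354,420),(278,467),(348,485)]:print("small",atz(t,*B(*p),0))
for uv in [A(50,32),A(322,57),A(308,203),A(37,178)]:print("lid",atz(t,*uv,.048))
print("tab",atz(t,*A(169,238),.048),"sauc",atz(t,267,290,.006),"beaker",atz(t,174,296,.03))
print("spoon",atz(t,298,307,.005),atz(t,350,320,.005))
E
```

```text
lid BL [0.6453 0.179  0.0399] [np.float64(2.4), np.float64(2.4)]
BR [0.6246 0.0032 0.044 ] [np.float64(0.2), np.float64(0.2)]
FL [0.5497 0.1869 0.0406] [np.float64(2.3), np.float64(2.3)]
FR [0.5318 0.0121 0.0474] [np.float64(2.2), np.float64(2.2)]
tab end [0.5096 0.1017 0.0444] [np.float64(1.6), np.float64(1.6)]
tab plate FL [0.5496 0.1108 0.0294] [np.float64(7.4), np.float64(7.4)]
saucer [0.4198 0.1342 0.0005] [np.float64(1.1), np.float64(1.1)]
stand foot left back [ 0.453  -0.1096 -0.001 ] [np.float64(30.6), np.float64(30.6)]
tongs top far grip [ 0.4486 -0.1311  0.114 ] [np.float64(1.7), np.float64(1.7)]
near grip [ 0.433  -0.18    0.1162] [np.float64(1.0), np.float64(1.0)]
foot [ 0.4816 -0.1192  0.006 ]
foot [ 0.4563 -0.2089  0.006 ]
foot [ 0.3948 -0.1928  0.006 ]
foot [ 0.4206 -0.1028  0.006 ]
small [ 0.4292 -0.2568  0.    ]
small [ 0.4255 -0.3098  0.    ]
small [ 0.3946 -0.2579  0.    ]
small [ 0.3823 -0.3044  0.    ]
lid [0.6415 0.1786 0.048 ]
lid [0.6241 0.0032 0.048 ]
lid [0.5297 0.013  0.048 ]
lid [0.547  0.1865 0.048 ]
tab [0.5079 0.102  0.048 ] sauc [0.419 0.134 0.006] beaker [0.41   0.3116 0.03  ]
spoon [0.3849 0.0724 0.005 ] [ 0.3585 -0.0309  0.005 ]
```

Two things look like tongs: one in the white stand at top (413,280) and a smaller one standing free at top (478,293). The crop confirms that the one in the stand is larger (grips about 51 mm apart, tops at z ≈ 0.115) and sits in the described pocket, so it is the one meant. Next I move towards the lid tab, taking wrist pictures over the stand on the way.

```bash
cat >> h.py <<'E'
def yaw(s):
    x=q(s['tool_rot']).as_matrix()[:,0];return np.arctan2(x[1],x[0])
def plan(s,wps,psi0=None,p0=None):
    "wps: (x,y,z,psi); prints total shift mm in tool axes then spin for each leg"
    p=np.array(s['tool_pos'] if p0 is None else p0);a=yaw(s) if psi0 is None else psi0
    for w in wps:
        d=(np.array(w[:3])-p)*1e3;c,n=np.cos(a),np.sin(a)
        print("shift",np.round([d[0]*c+d[1]*n,d[0]*n-d[1]*c,-d[2]],1),"spin after",round(a-w[3],3),"dist",round(np.linalg.norm(d)))
        p=np.array(w[:3]);a=w[3]
E
python3 - <<'E'
from h import *
from plant import manip
s=manip.state();print(yaw(s),s['tool_pos'])
plan(s,[(.372,-.16,.25,-.10),(.516,.1025,.13,-.10)])
E
```

```text
0.22279795100585706 [ 0.13805363 -0.60907724  0.23034425]
shift [ 327.4 -386.3  -19.7] spin after 0.323 dist 507
shift [ 117.1 -275.6  120. ] spin after 0.0 dist 323
```

Emit:
move_arm(increments=[12,-14,-2,0,1,23.5,-27.6,-2,0,1,23.5,-27.6,-2,0,1,23.5,-27.6,-2,0,1,23.5,-27.6,-2,0,1,23.5,-27.6,-2,0,1,23.5,-27.6,-2,0,1,23.5,-27.6,-2,0,1])

```text
time: 0.82
tool_pos: [0.2648, -0.3667, 0.247]
tool_rot: [-0.0, 0.994, 0.111, 0.0]
contact_force: [0.9, 0.2, -0.2]
gripper_width: 0.999
grasp_force: 0.0
```

Emit:
move_arm(increments=[23.5,-27.6,-2,0,1,23.5,-27.6,-2,0,1,23.5,-27.6,0,0,1,23.5,-27.6,0,0,1,23.5,-27.6,0,0,1,23.5,-27.6,0,0,1,23.5,-27.6,0,0.1,1,10,-13,0,0.1,1])

```text
time: 1.48
tool_pos: [0.3907, -0.1276, 0.2512]
tool_rot: [-0.001, 1.0, 0.013, 0.0]
contact_force: [-0.3, -0.3, -1.3]
gripper_width: 1.001
grasp_force: 0.0
```

Emit:
move_arm(increments=[0,0,0,0.12,1,0,0,0,0,1,0,0,0,0,1])

```text
time: 1.73
tool_pos: [0.3898, -0.1305, 0.251]
tool_rot: [-0.0, 0.999, -0.045, -0.0]
contact_force: [0.3, -0.6, 0.1]
gripper_width: 0.999
grasp_force: 0.0
```

```bash
cat >> h.py <<'E'
def snap(names,tag):
    from plant import manip;import cv2
    d={}
    for n in names:
        s=manip.state();f=manip.grab_frame(n);f['state']=s;d[n]=f;cv2.imwrite(f"pics/{n}_{tag}.png",f['image'])
    pickle.dump(d,open(f"f_{tag}.pkl","wb"));return d
E
python3 - <<'E'
from h import *
from plant import manip
snap(["wrist"],"st1")
s=manip.state();print(yaw(s),s['tool_pos'],s['time'],s['gripper_width'])
plan(s,[(.516,.1025,.13,-.10)])
E
```

```text
-0.09118063694318383 [ 0.38970181 -0.13086661  0.25106804] 1.7833 1.000132613350306
shift [ 104.5 -243.9  121.1] spin after 0.009 dist 292
```

View pics/wrist_st1.png

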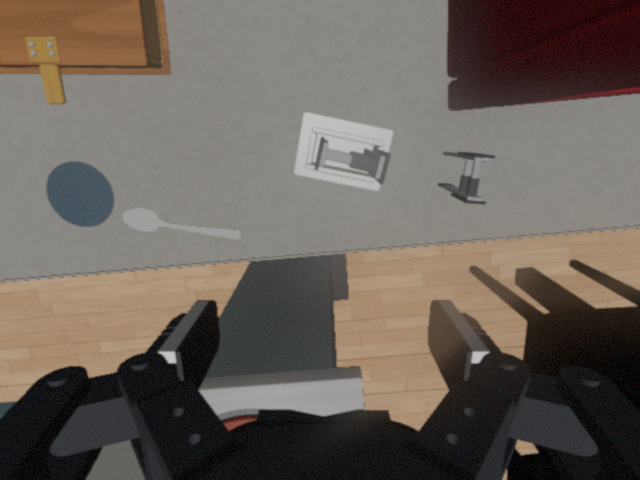

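The wrist view shows the stand foot's corners at (305,113), (393,130), (380,191), (294,173), the tongs at (352,158), the lookalike at (468,178), the tab end at (56,102) and the saucer at (81,194).

```bash
python3 - <<'E'
from h import *
np.set_printoptions(precision=4,suppress=True)
d=pickle.load(open("f0.pkl","rb"));w=pickle.load(open("f_st1.pkl","rb"))['wrist'];t=d['top'];s=d['scene']
print("tabend",tri((w,(56,102)),(t,(281.3,244)),(s,(286.4,230.4))))
print("saucer",tri((w,(81,194)),(t,(267,290)),(s,(241.75,251.75))),atz(w,81,194,.006))
P=[(305,113),(393,130),(380,191),(294,173)]
c=[atz(w,*p,.006) for p in P];print(np.array(c),np.mean(c,0))
v=c[0]-c[1]+c[3]-c[2];print("stand theta",np.arctan2(-v[0],v[1]))
E
python3 -c "
import cv2
w=cv2.imread('pics/wrist_st1.png');cv2.imwrite('pics/crop2.png',cv2.resize(w[100:200,280:400],None,fx=5,fy=5,interpolation=cv2.INTER_CUBIC))"
```

```text
tabend (array([0.5096, 0.1022, 0.0451]), [np.float64(1.5), np.float64(0.9), np.float64(2.1)])
saucer (array([0.4197, 0.1345, 0.0013]), [np.float64(1.1), np.float64(0.9), np.float64(1.6)]) [0.42   0.1325 0.006 ]
[[ 0.4812 -0.1201  0.006 ]
 [ 0.4564 -0.2094  0.006 ]
 [ 0.3939 -0.1932  0.006 ]
 [ 0.4217 -0.1019  0.006 ]] [ 0.4383 -0.1562  0.006 ]
stand theta -0.2831522309192033
```

View pics/crop2.png

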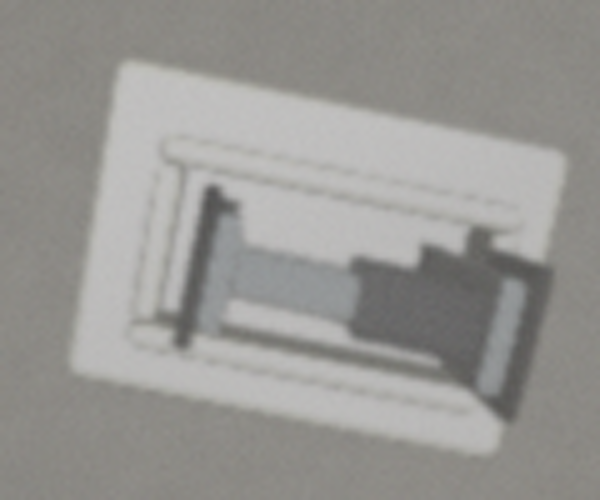

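The crop shows the big tongs' grip tops: the left outer edge runs (213,187)–(183,345) and the right outer edge (552,268)–(512,422).

```bash
python3 - <<'E'
from h import *
from plant import manip
np.set_printoptions(precision=4,suppress=True)
w=pickle.load(open("f_st1.pkl","rb"))['wrist']
K=lambda u,v:(280+u/5,100+v/5)
for z in(.12,.117):
    L=[atz(w,*K(*p),z) for p in [(213,187),(183,345)]];Rr=[atz(w,*K(*p),z) for p in [(552,268),(512,422)]]
    l=np.mean(L,0);r=np.mean(Rr,0);m=(l+r)/2;v=l-r
    print(m,"width",np.linalg.norm(v),"theta",np.arctan2(-v[0],v[1]),[np.linalg.norm(a[0]-a[1]) for a in(L,Rr)])
    for a in (L,Rr):
        u=a[0]-a[1];print(np.arctan2(u[1],u[0]))
s=manip.state();plan(s,[(.519,.1025,.10,-.099),(.517,.1023,.031,-.099)])
E
```

```text
[ 0.4383 -0.1576  0.12  ] width 0.05185632019039043 theta -0.31651814471703815 [np.float64(0.023466221008511003), np.float64(0.023520541929953603)]
-0.2851552778868738
-0.2989487631207788
[ 0.438  -0.1578  0.117 ] width 0.05242376824915101 theta -0.3165181447170388 [np.float64(0.023723004781614054), np.float64(0.023777920120502886)]
-0.28515527788687417
-0.29894876312077856
shift [ 107.5 -244.2  151.1] spin after 0.008 dist 307
shift [-2.   0.4 69. ] spin after 0.0 dist 69
```

Emit:
move_arm(increments=[8,-15,6,0.008,1,12,-27,17,0,1,12,-27,17,0,1,12,-27,17,0,1,12,-27,17,0,1,12,-27,17,0,1,12,-27,17,0,1,12,-27,17,0,1])

```text
time: 2.45
tool_pos: [0.5026, 0.0634, 0.1255]
tool_rot: [0.0, 0.999, -0.05, 0.0]
contact_force: [1.2, -1.1, 1.1]
gripper_width: 0.996
grasp_force: 0.0
```

Emit:
move_arm(increments=[12,-27,17,0,1,3.5,-12,9,0,1,0,0,0,0,1,0,0,0,0,1])

```text
time: 2.78
tool_pos: [0.5209, 0.0996, 0.0995]
tool_rot: [0.0, 0.999, -0.05, -0.001]
contact_force: [-0.8, -0.6, 0.2]
gripper_width: 0.998
grasp_force: 0.0
```

```bash
python3 - <<'E'
from h import *
from plant import manip
f=snap(["wrist"],"tab")['wrist']
s=manip.state();print(yaw(s),s['tool_pos'],s['time'])
plan(s,[(.519,.1012,.031,-.099)])
for n,p in [("end",(.509,.1022,.0445)),("grip",(.519,.1012,.0445)),("edge",(.541,.099,.048))]:print(n,proj(f,p))
E
```

```text
-0.101383943432348 [0.52144884 0.09924738 0.10048647] 2.8333
shift [-2.6 -1.7 69.5] spin after -0.002 dist 70
end (np.float64(320.8390315494826), np.float64(278.51926476993526))
grip (np.float64(320.80055887944326), np.float64(262.81010880288915))
edge (np.float64(320.67691917587916), np.float64(228.28167253848193))
```

View pics/wrist_tab.png

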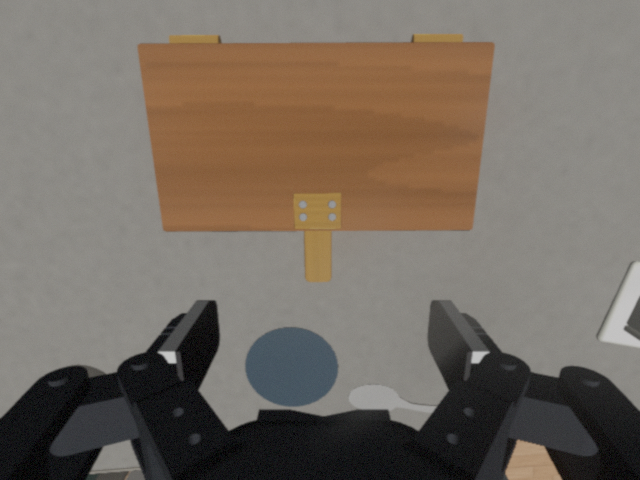

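The tab end is at (318,282) and the lid's front edge at row 231, square to the picture. That puts the tab about 2 mm nearer the robot than computed, so I correct for it, then descend and pinch.

Emit:
move_arm(increments=[-2.2,-1.6,15,0,1,-2.2,-1.6,25,0,1,0,0,20,0,1,0,0,9,0,1,0,0,0,0,0.15,0,0,0,0,0.1,0,0,0,0,0.1,0,0,0,0,0.1])

```text
time: 3.5
tool_pos: [0.5188, 0.1036, 0.0332]
tool_rot: [-0.0, 0.999, -0.051, 0.002]
contact_force: [-0.7, 0.1, 0.2]
gripper_width: 0.459
grasp_force: 0.0
```

Emit:
move_arm(increments=[0,0,0,0,0.1,0,0,0,0,0.1])

```text
time: 3.67
tool_pos: [0.5182, 0.1032, 0.0326]
tool_rot: [0.001, 0.999, -0.05, 0.001]
contact_force: [-2.8, -1.1, 8.5]
gripper_width: 0.166
grasp_force: 58.4
```

```bash
python3 - <<'E'
from h import *
from plant import manip
s=manip.state();print(yaw(s),s['tool_pos'],s['gripper_width'],s['grasp_force'],s['contact_force'])
# arc: radius .118, tab at angle a: dx=.118(1-cos), dz=.118 sin
a=np.linspace(0,1.8,25);r=118
print(np.round(np.c_[a[1:],np.diff(-r*np.cos(a)),-np.diff(r*np.sin(a))],1).tolist())
E
```

```text
-0.10080667294839525 [0.51821275 0.10322951 0.03262464] 0.16603895537171376 58.35456311702728 [-2.76747782 -1.14291058  8.5171564 ]
[[0.1, 0.3, -8.8], [0.2, 1.0, -8.8], [0.2, 1.6, -8.7], [0.3, 2.3, -8.5], [0.4, 2.9, -8.3], [0.4, 3.5, -8.1], [0.5, 4.1, -7.8], [0.6, 4.7, -7.5], [0.7, 5.3, -7.1], [0.8, 5.8, -6.7], [0.8, 6.3, -6.2], [0.9, 6.7, -5.8], [1.0, 7.1, -5.2], [1.0, 7.5, -4.7], [1.1, 7.8, -4.1], [1.2, 8.1, -3.5], [1.3, 8.4, -2.9], [1.3, 8.6, -2.3], [1.4, 8.7, -1.6], [1.5, 8.8, -1.0], [1.6, 8.8, -0.3], [1.6, 8.8, 0.4], [1.7, 8.8, 1.0], [1.8, 8.7, 1.7]]
```

Emit:
move_arm(increments=[0.3,0,-8.8,0,0.1,1,0,-8.8,0,0.1,1.6,0,-8.7,0,0.1,2.3,0,-8.5,0,0.1,2.9,0,-8.3,0,0.1,3.5,0,-8.1,0,0.1,4.1,0,-7.8,0,0.1,4.7,0,-7.5,0,0.1])

```text
time: 4.33
tool_pos: [0.5385, 0.1012, 0.0971]
tool_rot: [0.0, 0.999, -0.051, 0.001]
contact_force: [9.7, -1.2, -12.3]
gripper_width: 0.169
grasp_force: 58.6
```

Emit:
move_arm(increments=[5.3,0,-7.1,0,0.1,5.8,0,-6.7,0,0.1,6.3,0,-6.2,0,0.1,6.7,0,-5.8,0,0.1,7.1,0,-5.2,0,0.1,7.5,0,-4.7,0,0.1,7.8,0,-4.1,0,0.1,8.1,0,-3.5,0,0.1])

```text
time: 5.0
tool_pos: [0.5918, 0.0961, 0.1405]
tool_rot: [0.0, 0.999, -0.051, -0.001]
contact_force: [2.2, -0.7, -12.1]
gripper_width: 0.166
grasp_force: 58.6
```

Emit:
move_arm(increments=[8.4,0,-2.9,0,0.1,8.6,0,-2.3,0,0.1,8.7,0,-1.6,0,0.1,8.8,0,-1,0,0.1,8.8,0,-0.3,0,0.1,8.8,0,0.4,0,0.1,8.8,0,1,0,0.1,8.7,0,1.7,0,0.1])

```text
time: 5.67
tool_pos: [0.6632, 0.0892, 0.1483]
tool_rot: [-0.0, 0.999, -0.051, 0.002]
contact_force: [-1.8, -1.1, 0.9]
gripper_width: 0.136
grasp_force: 58.4
```

Emit:
move_arm(increments=[4,0,1,0,0.1,0,0,0,0,0.1])

```text
time: 5.83
tool_pos: [0.6679, 0.0887, 0.1468]
tool_rot: [-0.0, 0.999, -0.051, 0.003]
contact_force: [-0.3, 0.8, -0.7]
gripper_width: 0.101
grasp_force: 0.1
```

Emit:
move_arm(increments=[0,0,-15,0,0.1,0,0,-30,0,0.1,0,0,-30,0,0.5,-15,0,-20,0,1,-30,0,-5,0,1,-35,0,0,0,1,-30,0,0,0,1,0,0,0,0,1])

```text
time: 6.5
tool_pos: [0.5518, 0.1011, 0.2465]
tool_rot: [-0.001, 0.999, -0.05, 0.0]
contact_force: [1.0, -0.0, -0.3]
gripper_width: 0.936
grasp_force: 0.0
```

Emit:
move_arm(increments=[0,0,0,0,1,0,0,0,0,1])

```text
time: 6.67
tool_pos: [0.5565, 0.1002, 0.247]
tool_rot: [-0.0, 0.999, -0.051, 0.002]
contact_force: [-0.1, -0.4, -0.6]
gripper_width: 1.002
grasp_force: 0.0
```

```bash
python3 - <<'E'
from h import *
from plant import manip
import cv2
d=snap(["wrist","top"],"open")
print(manip.state()['tool_pos'],manip.state()['time'])
w=d['wrist']['image'];t=d['top']['image']
o=np.zeros((600,800,3),np.uint8)
o[:480,:640]=w
o[:, 640:]=0
c=cv2.resize(t[160:250,225:345],None,fx=1.33,fy=1.33);o[480:600,:160]=c
cv2.imwrite("pics/open.png",o)
E
```

```text
[0.55686654 0.09992851 0.2462735 ] 6.7667
```

View pics/open.png

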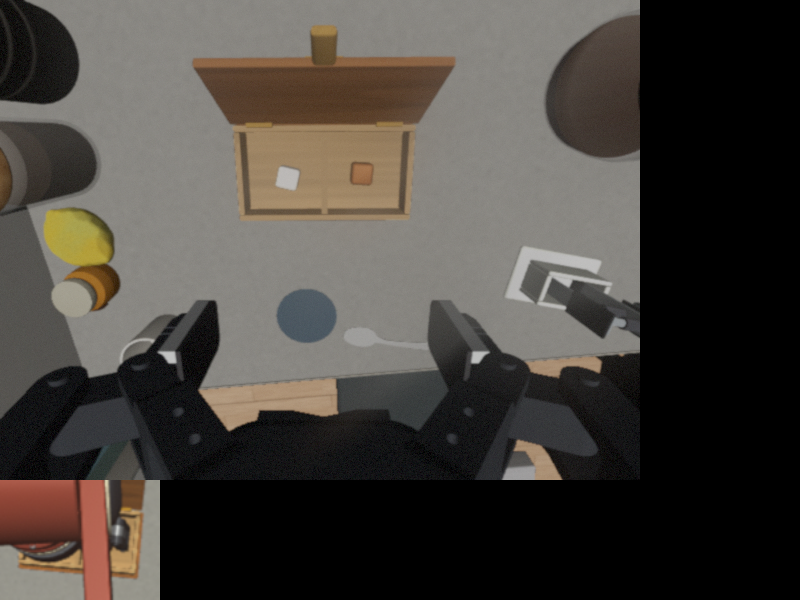

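The lid stands open, leaning back. The brown lump is in the right-hand (-y) well at (362,174), the white one is at (288,178), and the saucer is at (307,315). I take a second, closer view of the lump.

Emit:
move_arm(increments=[0,15,25,0,1,0,18,30,0,1,0,10,25,0,1,0,0,0,0,1,0,0,0,0,1])

```text
time: 7.18
tool_pos: [0.5511, 0.0569, 0.1638]
tool_rot: [-0.0, 0.999, -0.051, -0.002]
contact_force: [-0.9, -0.3, 0.5]
gripper_width: 0.997
grasp_force: 0.0
```

```bash
python3 - <<'E'
from h import *
from plant import manip
import cv2
d=snap(["wrist"],"lump")
f=d['wrist'];g=pickle.load(open("f_open.pkl","rb"))['wrist']
from h import *
def seg(f,z=.026):
    u,v=proj(f,(.586,.055,z));u,v=int(u),int(v);print("guess",u,v)
    h=cv2.cvtColor(f['image'],cv2.COLOR_BGR2LAB).astype(int)
    r=70;sub=h[v-r:v+r,u-r:u+r]
    return u,v
for x in(f,g):print(seg(x),x['state']['tool_pos'])
u,v=seg(f)
u0,v0=max(u-100,0),max(v-75,0)
print("crop origin",u0,v0)
cv2.imwrite("pics/lump.png",cv2.resize(f['image'][v0:v0+150,u0:u0+200],None,fx=4,fy=4,interpolation=cv2.INTER_CUBIC))
E
```

```text
guess 320 180
(320, 180) [0.55108498 0.05686272 0.16380709]
guess 364 171
(364, 171) [0.55649996 0.10016761 0.24703763]
guess 320 180
crop origin 220 105
```

View pics/lump.png

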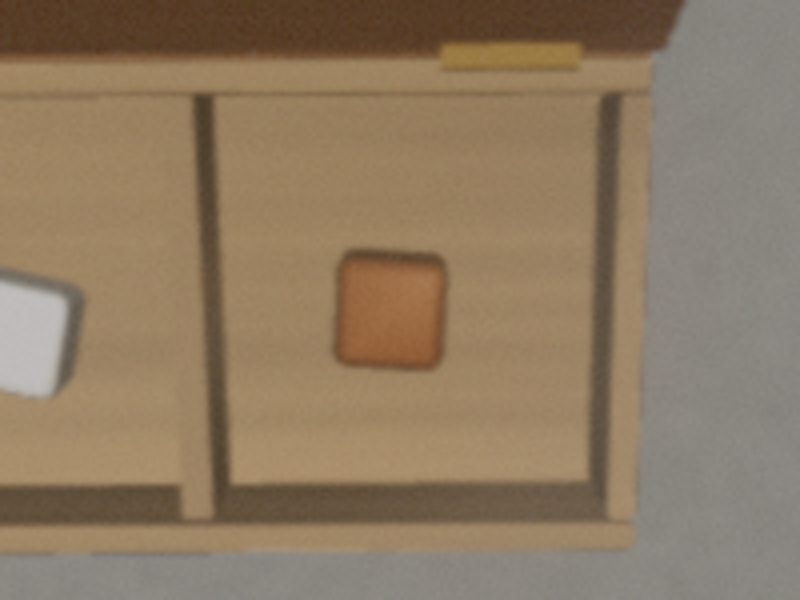

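The crop shows the lump's top face with corners at about (342,258), (443,265), (438,368), (336,360), turned about 3.5° clockwise from the box. There is room for the tong arms on both sides. I compute its position, then the tongs approach.

```bash
python3 - <<'E'
from h import *
from plant import manip
np.set_printoptions(precision=4,suppress=True)
f=pickle.load(open("f_lump.pkl","rb"))['wrist'];g=pickle.load(open("f_open.pkl","rb"))['wrist'];w=pickle.load(open("f_st1.pkl","rb"))['wrist'];d=pickle.load(open("f0.pkl","rb"))
L=lambda u,v:(220+u/4,105+v/4)
print("lump tri",tri((f,L(390,314)),(g,(362,173))),atz(f,*L(390,314),.026))
c=[atz(f,*L(*p),.026) for p in[(342,258),(443,265),(438,368),(336,360)]]
v=c[0]-c[1]+c[3]-c[2];print(c,np.arctan2(-v[0],v[1]))
print("saucer",tri((w,(81,194)),(g,(306.5,315.5)),(d['top'],(267,290)),(d['scene'],(241.75,251.75))),atz(g,306.5,315.5,.006))
s=manip.state();print(s['tool_pos'],yaw(s))
plan(s,[(.438,-.157,.20,-.295),(.438,-.157,.077,-.295)])
E
```

```text
lump tri (array([0.5848, 0.058 , 0.027 ]), [np.float64(0.5), np.float64(0.5)]) [0.5841 0.058  0.026 ]
[array([0.5958, 0.0661, 0.026 ]), array([0.5925, 0.0467, 0.026 ]), array([0.5725, 0.0496, 0.026 ]), array([0.5761, 0.0696, 0.026 ])] -0.1764942493691361
saucer (array([0.4195, 0.1343, 0.002 ]), [np.float64(0.9), np.float64(0.8), np.float64(0.7), np.float64(1.9)]) [0.4208 0.1342 0.006 ]
[0.5524 0.0572 0.166 ] -0.10217194649169756
shift [-91.9 224.8 -34. ] spin after 0.193 dist 245
shift [  0.  -0. 123.] spin after 0.0 dist 123
```

Emit:
move_arm(increments=[-8,15,-15,0,1,-12,28,-12,0,1,-12,30,-7,0,1,-12,30,0,0,1,-12,30,0,0,1,-12,30,0,0,1,-12,30,0,0,1,-12,30,0,0.1,1])

```text
time: 7.9
tool_pos: [0.4383, -0.1568, 0.2028]
tool_rot: [0.001, 0.995, -0.101, 0.003]
contact_force: [0.8, -0.8, 0.2]
gripper_width: 0.997
grasp_force: 0.0
```

Emit:
move_arm(increments=[0,0,0,0.093,1,0,0,0,0,1,0,0,0,0,1])

```text
time: 8.15
tool_pos: [0.4387, -0.1557, 0.2017]
tool_rot: [0.0, 0.989, -0.146, 0.002]
contact_force: [0.3, 0.2, -0.1]
gripper_width: 1.001
grasp_force: 0.0
```

```bash
python3 - <<'E'
from h import *
from plant import manip
s=manip.state();print(s['tool_pos'],yaw(s),s['time'])
plan(s,[(.438,-.157,.074,-.295)])
E
```

```text
[ 0.43865364 -0.15568181  0.20168754] -0.292177259111239 8.15
shift [ -0.2   1.5 127.7] spin after 0.003 dist 128
```

Emit:
move_arm(increments=[0,1.3,15,0,1,0,0,25,0,1,0,0,25,0,1,0,0,25,0,1,0,0,20,0,1,0,0,17,0,0.8,0,0,0,0,0.7,0,0,0,0,0.65])

```text
time: 8.82
tool_pos: [0.4373, -0.1557, 0.0722]
tool_rot: [-0.0, 0.989, -0.145, -0.0]
contact_force: [0.3, 0.1, 0.2]
gripper_width: 0.655
grasp_force: 0.0
```

Emit:
move_arm(increments=[0,0,0,0,0.62,0,0,0,0,0.6,0,0,0,0,0.6,0,0,0,0,0.6])

```text
time: 9.15
tool_pos: [0.4376, -0.1569, 0.0732]
tool_rot: [0.0, 0.989, -0.147, 0.001]
contact_force: [0.7, -0.9, -0.8]
gripper_width: 0.604
grasp_force: 5.8
```

Emit:
move_arm(increments=[0,0,0,0,0.58,0,0,-8,0,0.58,0,0,-15,0,0.58,0,0,-25,0,0.58,0,0,-30,0,0.58,0,0,-30,0,0.58,0,0,-25,0,0.58,0,0,-8,0,0.58])

```text
time: 9.82
tool_pos: [0.4387, -0.1578, 0.2186]
tool_rot: [0.001, 0.989, -0.147, 0.004]
contact_force: [0.4, 0.5, -0.7]
gripper_width: 0.586
grasp_force: 6.4
```

```bash
python3 - <<'E'
from h import *
from plant import manip
s=manip.state();print(s['tool_pos'],yaw(s),s['time'],s['grasp_force'],s['gripper_width'])
plan(s,[(.584,.058,.20,-.165)])
E
```

```text
[ 0.43866144 -0.15775033  0.21858456] -0.2946810682305495 9.8167 6.3911473006010056 0.5859723060718264
shift [  76.4 -248.7   18.6] spin after -0.13 dist 261
```

Emit:
move_arm(increments=[3.5,-12,0,0,0.58,7,-24,0,0,0.58,9,-30,0,0,0.58,10,-33,0,0,0.58,10,-33,0,0,0.58,10,-33,0,0,0.58,10,-33,0,0,0.58,9,-28,0,0,0.58])

```text
time: 10.48
tool_pos: [0.5682, 0.0418, 0.2118]
tool_rot: [-0.0, 0.989, -0.146, -0.001]
contact_force: [0.5, -0.9, -1.5]
gripper_width: 0.578
grasp_force: 6.4
```

Emit:
move_arm(increments=[5.5,-16,10,-0.03,0.58,2.4,-6.7,10,-0.06,0.58,0,0,5,-0.04,0.58,0,0,0,0,0.58,0,0,0,0,0.58,0,0,0,0,0.58])

```text
time: 10.98
tool_pos: [0.5818, 0.059, 0.188]
tool_rot: [0.0, 0.997, -0.083, -0.0]
contact_force: [-0.9, 0.2, -0.9]
gripper_width: 0.582
grasp_force: 6.4
```

```bash
python3 - <<'E'
from h import *
from plant import manip
import cv2
f=snap(["wrist"],"over")["wrist"]
s=manip.state();print(s['tool_pos'],yaw(s),s['time'],s['grasp_force'],s['gripper_width'])
plan(s,[(.584,.058,.10,-.165)])
print("lump top",proj(f,(.584,.058,.026)))
cv2.imwrite("pics/over.png",cv2.resize(f['image'][100:400,120:520],None,fx=2,fy=2,interpolation=cv2.INTER_CUBIC))
E
```

```text
[0.58203862 0.05893334 0.18841972] -0.16587232150547088 11.0333 6.388254314661026 0.5798439291790186
shift [ 2.1  0.6 88.4] spin after -0.001 dist 88
lump top (np.float64(323.799938275429), np.float64(214.88858870525453))
```

View pics/over.png

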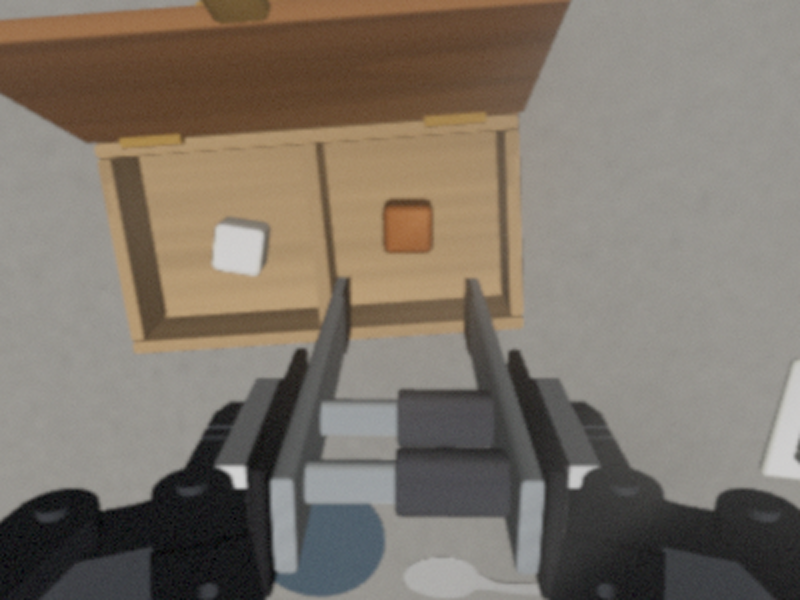

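The tongs hang square and open. The tips are at (347,282) and (470,282) and the lump is at (408,228), centred on the same column and square to the arms. I check the fore-aft tip position numerically.

```bash
python3 - <<'E'
from h import *
f=pickle.load(open("f_over.pkl","rb"))["wrist"];s=f['state']
Rt=q(s['tool_rot']).as_matrix()
for tx in(-9,9):
  for ty in(-19,19):
    u,v=proj(f,s['tool_pos']+Rt@np.array([tx,ty,67.5])/1e3);print(tx,ty,round((u-120)*2),round((v-100)*2))
E
```

```text
-9 -19 346 333
-9 19 466 333
9 -19 344 278
9 19 468 278
```

Emit:
move_arm(increments=[1.5,0.6,10,0,0.58,1,0,20,0,0.58,0,0,20,0,0.58,0,0,20,0,0.58,0,0,18,0,0.58,0,0,12,0,0.58,0,0,6,0,0.58,0,0,0,0,0.58])

```text
time: 11.7
tool_pos: [0.5833, 0.0581, 0.0804]
tool_rot: [0.0, 0.997, -0.082, -0.001]
contact_force: [-0.1, -0.5, -0.9]
gripper_width: 0.583
grasp_force: 6.4
```

Emit:
move_arm(increments=[0,0,0,0,0.58])

```text
time: 11.78
tool_pos: [0.5848, 0.0582, 0.0826]
tool_rot: [-0.0, 0.997, -0.082, 0.0]
contact_force: [-0.5, -0.5, -0.2]
gripper_width: 0.58
grasp_force: 6.4
```

Emit:
move_arm(increments=[0,0,3,0,0.58,0,0,2,0,0.54,0,0,0,0,0.5,0,0,0,0,0.46,0,0,0,0,0.42,0,0,0,0,0.38,0,0,0,0,0.35,0,0,0,0,0.35])

```text
time: 12.45
tool_pos: [0.5849, 0.0583, 0.0778]
tool_rot: [-0.0, 0.997, -0.082, 0.001]
contact_force: [0.3, 0.3, 2.2]
gripper_width: 0.397
grasp_force: 60.0
```

Emit:
move_arm(increments=[0,0,0,0,0.35,0,0,0,0,0.35,0,0,0,0,0.35])

```text
time: 12.7
tool_pos: [0.5849, 0.0583, 0.0778]
tool_rot: [-0.0, 0.997, -0.082, 0.001]
contact_force: [-1.0, 0.0, 3.7]
gripper_width: 0.404
grasp_force: 60.1
```

Emit:
move_arm(increments=[0,0,-4,0,0.35,0,0,-8,0,0.35,0,0,-14,0,0.35,0,0,-20,0,0.35,0,0,-20,0,0.35,0,0,-16,0,0.35,0,0,-8,0,0.35,0,0,0,0,0.35])

```text
time: 13.37
tool_pos: [0.586, 0.0583, 0.1707]
tool_rot: [-0.0, 0.997, -0.082, 0.003]
contact_force: [0.4, -0.4, -0.3]
gripper_width: 0.398
grasp_force: 59.8
```

```bash
python3 - <<'E'
from h import *
from plant import manip
import cv2
f=snap(["wrist"],"held")["wrist"]
s=manip.state();print(s['tool_pos'],yaw(s),s['time'],s['grasp_force'],s['gripper_width'],s['contact_force'])
plan(s,[(.420,.134,.165,-.165)])
h=cv2.cvtColor(f['image'],cv2.COLOR_BGR2HSV)
g=pickle.load(open("f_lump.pkl","rb"))['wrist']['image'];hg=cv2.cvtColor(g,cv2.COLOR_BGR2HSV)
print("lump hsv",hg[105+78,220+97],hg[105+40,317])
u,v=proj(f,(.584,.058,.026));print("old place",u,v,h[int(v),int(u)])
Rt=q(s['tool_rot']).as_matrix()
u,v=proj(f,s['tool_pos']+Rt@np.array([0,0,.0525]));print("in tongs",u,v)
for dv in range(-30,31,5):print(dv,h[int(v)+dv,int(u)],end=' ')
E
```

```text
[0.58504362 0.05827959 0.16865362] -0.16458252775127652 13.4167 59.748533964157104 0.39745855939101815 [-0.32272454 -0.86300167 -1.72817503]
shift [-175.2  -47.7    3.7] spin after 0.0 dist 182
lump hsv [ 13 140 158] [ 17  95 155]
old place 323.93646733788444 225.5072009631622 [ 18  93 175]
in tongs 323.368778900508 261.71682176232656
-30 [ 17  94 169] -25 [ 17  95 163] -20 [ 15 120  91] -15 [ 12 153 137] -10 [ 13 152 161] -5 [ 12 149 161] 0 [ 13 161 155] 5 [ 13 156 157] 10 [ 12 156 152] 15 [ 12 156 147] 20 [ 17  58 159] 25 [ 18  17 151] 30 [ 20  17 137]
```

Emit:
move_arm(increments=[-10,-2.7,0,0,0.35,-18,-5,0,0,0.35,-24,-6.5,0,0,0.35,-26,-7,0,0,0.35,-26,-7,0,0,0.35,-26,-7,0,0,0.35,-20,-5.5,0,0,0.35,-14,-4,0,0,0.35])

```text
time: 14.08
tool_pos: [0.4264, 0.13, 0.1647]
tool_rot: [0.0, 0.997, -0.082, -0.002]
contact_force: [0.8, 0.4, -0.7]
gripper_width: 0.397
grasp_force: 59.7
```

Emit:
move_arm(increments=[-8,-2,0,0,0.35,-3,-1,8,0,0.35,0,0,16,0,0.35,0,0,18,0,0.35,0,0,16,0,0.35,0,0,10,0,0.35,0,0,5,0,0.35,0,0,0,0,0.35])

```text
time: 14.75
tool_pos: [0.4186, 0.1337, 0.0923]
tool_rot: [0.0, 0.997, -0.082, -0.002]
contact_force: [-0.3, -0.1, -1.3]
gripper_width: 0.397
grasp_force: 59.7
```

```bash
python3 - <<'E'
from h import *
from plant import manip
s=manip.state();print(s['tool_pos'],yaw(s),s['time'],s['grasp_force'],s['gripper_width'],s['contact_force'])
plan(s,[(.420,.134,.0785,-.165)])
E
```

```text
[0.4185626  0.13369213 0.09225729] -0.16496743922401008 14.75 59.74910795688629 0.39686758988163917 [-0.34700266 -0.08147323 -1.267432  ]
shift [ 1.4 -0.5 13.8] spin after 0.0 dist 14
```

Emit:
move_arm(increments=[1.4,-0.5,4,0,0.35,0,0,4,0,0.35,0,0,3,0,0.35,0,0,0,0,0.35,0,0,0,0,0.35])

```text
time: 15.17
tool_pos: [0.4211, 0.1343, 0.0832]
tool_rot: [-0.0, 0.997, -0.082, 0.0]
contact_force: [0.0, -0.0, -1.1]
gripper_width: 0.401
grasp_force: 59.7
```

Emit:
move_arm(increments=[0,0,1.5,0,0.35,0,0,0,0,0.35,0,0,0,0,0.35])

```text
time: 15.42
tool_pos: [0.4211, 0.1343, 0.0817]
tool_rot: [-0.0, 0.997, -0.082, 0.0]
contact_force: [-0.0, 0.1, -0.7]
gripper_width: 0.398
grasp_force: 59.7
```

Emit:
move_arm(increments=[0,0,1,0,0.35,0,0,0,0,0.35,0,0,0,0,0.35])

```text
time: 15.67
tool_pos: [0.421, 0.1343, 0.0806]
tool_rot: [-0.0, 0.997, -0.082, -0.0]
contact_force: [0.2, 0.0, -1.3]
gripper_width: 0.403
grasp_force: 59.7
```

Emit:
move_arm(increments=[0,0,1.2,0,0.35,0,0,0,0,0.35,0,0,0,0,0.35])

```text
time: 15.92
tool_pos: [0.4209, 0.1343, 0.0793]
tool_rot: [0.0, 0.997, -0.082, -0.0]
contact_force: [-0.1, 0.1, -1.1]
gripper_width: 0.401
grasp_force: 59.7
```

Emit:
move_arm(increments=[0,0,1,0,0.35,0,0,0,0,0.35,0,0,0,0,0.35])

```text
time: 16.17
tool_pos: [0.421, 0.1343, 0.0783]
tool_rot: [0.0, 0.997, -0.082, -0.0]
contact_force: [-0.2, -0.4, -1.7]
gripper_width: 0.398
grasp_force: 59.8
```

Emit:
move_arm(increments=[0,0,0.7,0,0.35,0,0,0,0,0.35,0,0,0,0,0.35])

```text
time: 16.42
tool_pos: [0.421, 0.1343, 0.0777]
tool_rot: [-0.0, 0.997, -0.082, -0.0]
contact_force: [-0.5, 0.4, -0.8]
gripper_width: 0.4
grasp_force: 59.8
```

Emit:
move_arm(increments=[0,0,0.8,0,0.35,0,0,0,0,0.35,0,0,0,0,0.35])

```text
time: 16.67
tool_pos: [0.4212, 0.1343, 0.0774]
tool_rot: [-0.0, 0.997, -0.082, 0.0]
contact_force: [-1.6, -0.4, 2.7]
gripper_width: 0.399
grasp_force: 60.0
```

Emit:
move_arm(increments=[0,0,0.8,0,0.35,0,0,0,0,0.35,0,0,0,0,0.35])

```text
time: 16.92
tool_pos: [0.4213, 0.1343, 0.0773]
tool_rot: [0.0, 0.997, -0.082, -0.0]
contact_force: [-3.6, -1.0, 7.4]
gripper_width: 0.401
grasp_force: 60.4
```

Emit:
move_arm(increments=[0,0,-0.8,0,0.39,0,0,0,0,0.42,0,0,0,0,0.45,0,0,0,0,0.48,0,0,0,0,0.51,0,0,0,0,0.54,0,0,0,0,0.57,0,0,0,0,0.58])

```text
time: 17.58
tool_pos: [0.421, 0.1343, 0.0768]
tool_rot: [0.0, 0.997, -0.082, -0.0]
contact_force: [0.5, -0.4, -1.5]
gripper_width: 0.579
grasp_force: 6.4
```

Emit:
move_arm(increments=[0,0,0,0,0.58,0,0,0,0,0.58,0,0,-2,0,0.58,0,0,-5,0,0.58,0,0,-10,0,0.58,0,0,-18,0,0.58,0,0,-25,0,0.58,0,0,-25,0,0.58])

```text
time: 18.25
tool_pos: [0.4206, 0.1342, 0.1633]
tool_rot: [0.0, 0.997, -0.082, -0.0]
contact_force: [2.0, -0.3, -1.3]
gripper_width: 0.58
grasp_force: 6.4
```

Emit:
move_arm(increments=[0,0,-30,0,0.58,0,0,-25,0,0.58,0,0,-10,0,0.58,0,0,0,0,0.58])

```text
time: 18.58
tool_pos: [0.4228, 0.1346, 0.2311]
tool_rot: [-0.001, 0.997, -0.082, 0.004]
contact_force: [0.4, 0.3, -0.8]
gripper_width: 0.574
grasp_force: 6.4
```

```bash
python3 - <<'E'
from h import *
from plant import manip
import cv2
np.set_printoptions(precision=4,suppress=True)
f=snap(["wrist"],"placed")["wrist"]
s=manip.state();print(s['tool_pos'],yaw(s),s['time'],s['grasp_force'],s['gripper_width'])
u,v=proj(f,(.421,.134,.026));print("lump",u,v)
h=cv2.cvtColor(f['image'],cv2.COLOR_BGR2HSV)
m=((h[...,0]>8)&(h[...,0]<16)&(h[...,1]>125)).astype(np.uint8)
x0,y0=int(u)-60,int(v)-60
n,l,st,c=cv2.connectedComponentsWithStats(m[max(y0,0):y0+120,x0:x0+120])
for i in range(1,n):
    if st[i,4]>80:
        cc=c[i]+[x0,max(y0,0)];print(st[i],cc,atz(f,*cc,.024))
b=((h[...,0]>95)&(h[...,0]<115)&(h[...,1]>70)).astype(np.uint8)
n,l,st,c=cv2.connectedComponentsWithStats(b)
for i in range(1,n):
    if st[i,4]>1500:print("blue",st[i],c[i],atz(f,st[i,0]+st[i,2]/2,st[i,1]+st[i,3]/2,.006))
plan(s,[(.438,-.157,.20,-.285)])
E
```

```text
[0.4217 0.1344 0.2283] -0.16459479331674393 18.6333 6.418967172503471 0.5801575177510765
lump 324.4302396024572 210.552767851388
[ 51  51  20  19 357] [324.0056 210.0084] [0.4212 0.1344 0.024 ]
shift [ 63.8 284.8  28.3] spin after 0.12 dist 293
```

Emit:
move_arm(increments=[3,12,0,0,0.58,6,24,0,0,0.58,7,32,0,0,0.58,8,36,0,0,0.58,8,36,0,0,0.58,8,36,0,0,0.58,8,36,0,0,0.58,7,34,5,0,0.58])

```text
time: 19.3
tool_pos: [0.4341, -0.1191, 0.2202]
tool_rot: [-0.0, 0.997, -0.082, -0.001]
contact_force: [-0.6, -0.2, -1.2]
gripper_width: 0.578
grasp_force: 6.4
```

Emit:
move_arm(increments=[5.5,23,10,0,0.58,3.3,15.8,10,0,0.58,0,0,5,0.06,0.58,0,0,0,0.06,0.58,0,0,0,0,0.58,0,0,0,0,0.58,0,0,0,0,0.58])

```text
time: 19.88
tool_pos: [0.4368, -0.1567, 0.1958]
tool_rot: [-0.0, 0.99, -0.141, -0.001]
contact_force: [0.3, -0.4, -1.5]
gripper_width: 0.577
grasp_force: 6.4
```

```bash
python3 - <<'E'
from h import *
from plant import manip
import cv2
f=snap(["wrist"],"ret")["wrist"]
s=manip.state();print(s['tool_pos'],yaw(s),s['time'],s['grasp_force'],s['gripper_width'])
plan(s,[(.4383,-.1562,.0732,-.285)])
Rt=q(s['tool_rot']).as_matrix()
for tx in(-9,9):
  for ty in(-18,18):
    u,v=proj(f,s['tool_pos']+Rt@np.array([tx,ty,67.5])/1e3);print("tip",tx,ty,round((u-120)*2),round((v-100)*2))
a=-.283;ex=np.array([np.cos(a),np.sin(a),0]);ey=np.array([-np.sin(a),np.cos(a),0]);c0=np.array([.4383,-.1562,.046])
for i,j in((1,1),(1,-1),(-1,1),(-1,-1)):
    u,v=proj(f,c0+.020*i*ex+.035*j*ey);print("stand rim",i,j,round((u-120)*2),round((v-100)*2))
cv2.imwrite("pics/ret.png",cv2.resize(f['image'][100:400,120:520],None,fx=2,fy=2,interpolation=cv2.INTER_CUBIC))
E
```

```text
[ 0.43705179 -0.15671718  0.19627769] -0.2831060084809509 19.9333 6.418370604515076 0.5804779726360713
shift [  1.1  -0.8 123.1] spin after 0.002 dist 123
tip -9 -18 349 332
tip -9 18 463 332
tip 9 -18 347 277
tip 9 18 464 278
stand rim 1 1 319 191
stand rim 1 -1 489 191
stand rim -1 1 323 284
stand rim -1 -1 486 284
```

View pics/ret.png

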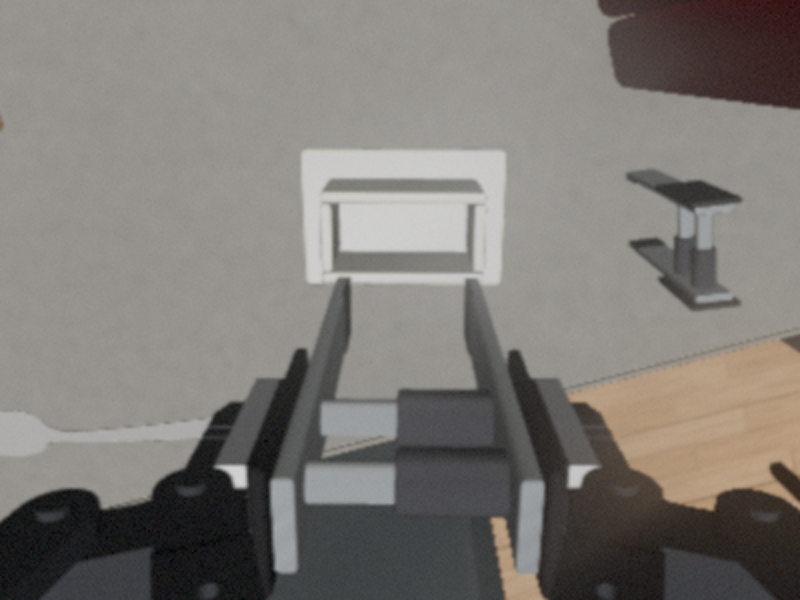

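The last picture shows the stand rim at (320–487, 191–283), as predicted. The tips at (347,281) and (470,281) are unchanged in the grip, centred and square to the pocket.

Emit:
move_arm(increments=[1,-0.5,10,0,0.58,0,0,20,0,0.58,0,0,20,0,0.58,0,0,20,0,0.58,0,0,18,0,0.58,0,0,14,0,0.58,0,0,8,0,0.58,0,0,0,0,0.58])

```text
time: 20.6
tool_pos: [0.4369, -0.1559, 0.0843]
tool_rot: [-0.001, 0.99, -0.142, -0.002]
contact_force: [-0.2, 2.1, -1.7]
gripper_width: 0.578
grasp_force: 6.4
```

Emit:
move_arm(increments=[0,0,3,0,0.58,0,0,0,0,0.58,0,0,0,0,0.58])

```text
time: 20.85
tool_pos: [0.4391, -0.1572, 0.0849]
tool_rot: [0.0, 0.99, -0.142, 0.001]
contact_force: [0.1, 0.2, -1.2]
gripper_width: 0.578
grasp_force: 6.4
```

Emit:
move_arm(increments=[0,0,4,0,0.58,0,0,3,0,0.58,0,0,2,0,0.58,0,0,0,0,0.58,0,0,0,0,0.58])

```text
time: 21.27
tool_pos: [0.4382, -0.1568, 0.0747]
tool_rot: [-0.0, 0.99, -0.142, -0.0]
contact_force: [0.4, -0.6, -0.7]
gripper_width: 0.581
grasp_force: 6.4
```

Emit:
move_arm(increments=[0,0,1.5,0,0.58,0,0,0,0,0.58,0,0,0,0,0.58])

```text
time: 21.52
tool_pos: [0.4384, -0.1569, 0.0735]
tool_rot: [0.0, 0.99, -0.142, 0.0]
contact_force: [-0.2, -0.3, -1.0]
gripper_width: 0.584
grasp_force: 6.4
```

Emit:
move_arm(increments=[0,0,1,0,0.58,0,0,0,0,0.58,0,0,0,0,0.58])

```text
time: 21.77
tool_pos: [0.439, -0.1571, 0.0733]
tool_rot: [0.0, 0.99, -0.142, 0.001]
contact_force: [-1.2, 1.1, 4.6]
gripper_width: 0.58
grasp_force: 6.4
```

Contact with the floor at the original height. I release slowly, then raise straight up.

Emit:
move_arm(increments=[0,0,-0.6,0,0.6,0,0,0,0,0.63,0,0,0,0,0.66,0,0,0,0,0.72,0,0,0,0,0.85,0,0,0,0,1,0,0,0,0,1,0,0,0,0,1])

```text
time: 22.43
tool_pos: [0.4384, -0.1569, 0.073]
tool_rot: [0.0, 0.99, -0.142, 0.0]
contact_force: [-0.2, 0.2, -0.2]
gripper_width: 1.002
grasp_force: 0.0
```

Emit:
move_arm(increments=[0,0,-10,0,1,0,0,-20,0,1,0,0,-30,0,1,0,0,-30,0,1,0,0,-30,0,1,-5,0,-20,0,1,-15,0,-5,0,1,0,0,0,0,1])

```text
time: 23.1
tool_pos: [0.4195, -0.1516, 0.2217]
tool_rot: [0.001, 0.99, -0.142, 0.003]
contact_force: [0.7, -1.2, -0.6]
gripper_width: 0.995
grasp_force: 0.0
```

```bash
python3 - <<'E'
from h import *
from plant import manip
import cv2
np.set_printoptions(precision=4,suppress=True)
d=snap(["top","scene","wrist"],"end")
s=manip.state();print(s['tool_pos'],s['time'],s['contact_force'],s['gripper_width'])
for n,z,c in(("scene",.12,"tongs"),):
    a=d[n]['image'].astype(int);b=pickle.load(open("f0.pkl","rb"))[n]['image'].astype(int)
    x=np.abs(a-b).max(2)
    print("tongs region changed px (scene)",int((x[280:360,295:345]>40).sum()),"of",80*50)
# brown lump in top and scene
for n in("scene","top"):
    f=d[n];h=cv2.cvtColor(f['image'],cv2.COLOR_BGR2HSV);u,v=proj(f,(.421,.134,.02));u,v=int(u),int(v)
    print(n,u,v,"lump hsv",h[v,u])
h=cv2.cvtColor(d['scene']['image'],cv2.COLOR_BGR2HSV)
H=np.array([.633,.091,.041]);ex=np.array([.995,-.099,0])
for ang in(0,1.95):
    p=H+.07*(-np.cos(ang)*ex+np.sin(ang)*np.array([0,0,1]));u,v=proj(d['scene'],p);print("lid",ang,u,v,h[int(v),int(u)])
E
```

```text
[ 0.4191 -0.1512  0.2177] 23.25 [0.0855 0.0378 0.0322] 0.9978012497810453
tongs region changed px (scene) 50 of 4000
scene 240 244 lump hsv [ 10 131 196]
top 266 289 lump hsv [ 13 175 184]
lid 0 309.41300921412005 224.59502799699976 [90  4 68]
lid 1.95 351.58822825085997 188.02646848914262 [ 13 140 142]
```

```bash
python3 -c "
from plant import manip
print(manip.job_done())"
```

```text
the job is handed in; nothing more can be done
None
```

I handed the job in at about 23 s, but no verdict came back. By my last checks, the lid is open, the brown lump is on the saucer about 1 mm from its middle, and the tongs are upright in their stand.

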